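Release a downlight from a ratchet clamp

ROBOT

A 6-joint arm with a two-finger parallel gripper is mounted at the origin on the work surface. World frame = base frame: x ahead of the robot, y to its left, z up, the work surface at z = 0. Lengths are in m, angles in degrees, forces in N, time in s.
With the tool pointing down it reaches from about 0.4 to 0.825 m from the base axis. Payload 7 kg.
Tool frame: the origin (TCP) lies midway between the tips of the shut fingers; the grasp point (between the pads) lies 19 mm behind it; z points along the fingers, y is the line along which they close (so a half turn about z gives the same grasp; the last joint's range is limited). The gripper opens to 88 mm and grips with 3 to 60 N. Pads are 19 mm wide; open, the fingers measure 130 mm over their backs; the gripper's body (78 mm by 193 mm) begins 47 mm behind the grasp point.
Start: joints at [-48.237, 20.546, 0.682, 0, -70.136, -16.507], TCP at [0.288, -0.61, 0.187] pointing down, gripper open.
Joint ranges: [-176.03, 176.03], [-82.01, 121.73], [-58.28, 71.71], [-173.87, 95.51], [-174.79, -0.11], [-173.66, 173.66]. Speed limits (degrees/s): [136.94, 136.94, 172.46, 180, 180, 180].

INTERFACE

Orientations are given as [roll, pitch, yaw] about the fixed x, y, z axes, in that order (R = Rz(yaw) Ry(pitch) Rx(roll)).
In Python, from plant import r gives the robot as it stands. The module is installed in compiled form; this text tells all that it offers.
- The arm moves only by the tool play_rows, never from a script. Its argument "rows" is a list of rows, each an object with "slide": the shift along the tool's x, y, z as a fraction of full scale, a list of three; "delta_rot": the turn, a rotation vector about the tool's x, y, z as a fraction of full scale, a list of three; "fingers": the opening, from -1 (shut) to 1 (fully open). In form: [{"slide": [x, y, z], "delta_rot": [rx, ry, rz], "fingers": fingers}, ...]. A call has 1 to 8 rows; each row shifts and turns the commanded pose from where the row before left it, along the tool's axes as they then stand; what a row does not reach is not made up. Full scale, the value 1, is 0.15 m for a shift and 0.08 rad for a turn. A row lasts 1/8 s, in which the tool goes at most 62.5 mm and 10.7 degrees, less where a joint would pass 70% of its speed; a pose out of reach is approached as far as the arm can. A call with a number of a shift or a turn outside -1 to 1 is refused whole. A call with a gripper value outside its range is refused whole. The fingers move at their own pace and stop on an object; "squeeze" is the grip in N (left out, the last holds). Time passes only in rows, so rows that do not move let the fingers close. It gives the time, the measured TCP pose, the force, the opening and the grip force at its end, in the units of the state.
- r.get_state(): the state, without advancing time (a new reading comes with each control period).
- r.capture(name): name is "scene" or "top" or "wrist"; returns a dict with "image" (480x640x3 uint8, blue, green, red), "fx", "fy", "cx", "cy" (pixels), "R" (3x3) and "t" (3): a world point X has camera coordinates R X + t; the wrist camera has in their place "T_tool_cam" (4x4, takes a point from camera to tool coordinates, whose origin is the TCP and whose axes are the flange's). Camera axes: x right, y down, z forward; pixel columns grow to the right and rows downward; lengths in m; the calibration is good to about 2 mm. The wrist camera is an equidistant fisheye: a pixel r from the principal point sees the ray r / f radians off the axis. A picture is of the moment at which its call begins: read the wrist's pose just before it. There is no depth.
- r.close_job(): hands the job in; it is judged then, once.
The state is a dict: "time_s": time; "joints": joint angles; "qd": joint speeds; "joint_torque": joint torques, N m; "tcp_pos": TCP position; "eef_rot": TCP orientation; "contact_force": force on the tool from outside, world axes, zero at the start; "moment": the same for the moment, N m; "gripper_width": finger opening in m; "gripper_force": force on a finger pad.
Only numpy, scipy, OpenCV 4.12 (cv2) and the standard library are available. Lean on these libraries where they do the work, as an engineer would, in place of code of your own. Each camera call takes 0.05 s, during which the arm holds its last target. There are 200 camera calls.

TASK

Take the downlight out of the ratchet clamp: lift the holding pawl off the wheel and throw it right over so that it stays up, wind the crank back (clockwise from above) to its stop so that the jaw draws clear, then move the downlight to the empty shallow tray and set it down face down, without tipping or dropping it. Leave the crank wound back and the pawl dropped down onto the wheel's teeth again, and do not disturb the other things on the bench.

Things in the scene. Friction and masses are not known exactly. Their poses are not given: they have to be found in the camera images.
- clamp: ratchet clamp bolted to the bench: dark base plate 190 x 375 mm, 12 mm thick, ratchet wheel at one end, clamped downlight at the other. Origin under the plate's middle, at bench level. x points away from the robot (yaw varies by 0.15 rad), y from the wheel to the downlight, z up. Two pins (14 mm thick, 22 mm high) stop the downlight on its +y side; nothing overhangs it there.
- wheel (a joint): ratchet wheel's angle (rad): flat steel wheel, 130 mm across, vertical axis, top face 52 mm above the bench with 24 saw teeth 8 mm high. 0 to 0.2 at the start (clamped); grows when wound back, CLOCKWISE from above; stop at 1.65. Stays where left; 4 to 6 N at the knob turns it. Each rad draws the jaw 18 mm back. With the pawl down it winds back less than a tooth (0.26 rad).
- wheel_axis (a point): point on the wheel's vertical axis, at the height of the disc's top face (52 mm)
- crank_knob (a point): centre of the top (114 mm above the bench) of the wheel's upright round black crank knob: 24 mm in diameter, 46 mm tall, 50 mm from the wheel's axis, on a flat arm. At the start it is on the robot's side of the wheel, away from the jaw; wound back it sweeps along the robot's side towards the jaw. It does not spin on its arm but can turn between fingers.
- pawl (a joint): holding pawl's angle (rad). 0 to 0.12: level, nose down in the teeth. Hinges upward about the clamp's x axis and grows as it is lifted (about 1 N). Below about 1.65 it falls back by its weight; past about 1.75 it has gone over the top and stays up by itself; stop at 2.2, leaning away from the wheel.
- pawl_pivot (a point): centre of the pawl's hinge pin, 78 mm above the bench, at the wheel's side farthest from the robot, beyond the wheel's end of the clamp; the hinge runs along the clamp's x axis
- pawl_bar (a point): middle of the pawl's round lifting bar: 10 mm in diameter, parallel to the hinge and 75 mm from it, sticking out sideways from the nose end, away from the robot; 40 mm of it is free, ending in a 14 mm ball. At joint value q it lies 75*cos(q) mm towards clamp +y of the hinge and 75*sin(q) mm above it.
- jaw_lip (a point): middle of the front edge, on top, of the sliding jaw's overhanging lip (70 mm wide, 6 mm thick, 30 mm above the bench). When clamped the lip reaches 6 to 10 mm over the downlight's rim; the jaw slides towards clamp -y as the wheel is wound back
- lamp: the downlight in the clamp, standing face down: white rim 110 mm across and 8 mm thick, white cone, grey round driver can on top, 58 mm in diameter, from 52 to 82 mm above its origin. Origin at the centre of its underside, z up. 0.2 to 0.4 kg. Starts on the clamp's base plate, 12 mm above the bench
- tray: shallow square open cardboard tray, 165 x 165 mm, 30 mm high, walls and floor 5 mm, fixed to the bench, empty, left or right of the clamp. Origin at the centre of its underside
- bin: deep blue bin, 170 x 150 mm, 85 mm high, full of grey driver cans, fixed, on the other side of the clamp from the tray
- flat_lamp: bystander: a wider, flatter finished downlight, 136 mm across and 60 mm high, lying on the bench, not part of the job
- tape: bystander: roll of tape lying flat, 100 mm across, 24 mm high
- screwdriver: bystander: screwdriver, 190 mm, lying beyond the clamp
- jar: bystander: brown glass jar with lid, 70 mm across, 100 mm high
- wrench: bystander: wrench, 180 mm, lying near the robot
- brush: bystander: brush, 170 mm, lying near the robot
Things that resemble listed ones, but are neither listed nor needed, are in the scene too. Leave any green look-alike of the lamp alone.

How it is judged (in metres and radians):
On the way, in this order (a step that is already met when the one before it is completed fails the run):
1. the pawl is thrown back and stays up by itself, the wheel not yet wound back (value of joint pawl above 1.7 rad and value of joint wheel below 0.6 rad and contact force between pawl and the fingers below 0.1 N and velocity of joint pawl below 0.2 rad/s), for 0.2 s.
2. the wheel is wound back (past 1.3 rad) with the pawl up, the downlight still in the clamp (value of joint wheel above 1.3 rad and value of joint pawl above 1.7 rad and z of lamp in the frame of clamp below 0.03 m), for 0.2 s.
3. the downlight stands face down in the tray, let go (horizontal distance between lamp and tray below 0.035 m and z of lamp in the frame of tray below 0.012 m and angle between lamp's own z axis and vertical below 0.1 rad and linear speed of lamp below 0.03 m/s and contact force between lamp and the fingers below 0.2 N), for 0.3 s.
At the end, for the whole second after the job is handed in: The downlight stands face down, level (within 0.1 rad) and at rest on the tray's floor, within 35 mm of the tray's centre, let go; the wheel is wound back past 1.3 rad; the pawl is down on the teeth (below 0.2 rad) (all of step 3 and value of joint pawl below 0.2 rad and value of joint wheel above 1.3 rad and velocity of joint wheel below 0.1 rad/s and angular speed of lamp below 0.3 rad/s); the robot touches nothing.
It fails at once if the downlight is tipped by more than 0.6 rad (angle between lamp's own z axis and vertical above 0.6 rad).
It fails at once if the downlight is dropped (falls free faster than 0.8 m/s) (linear speed of lamp above 0.8 m/s and contact force between lamp and the fingers below 0.2 N).
It fails at once if a bystander on the bench is moved by more than 30 mm (distance of any of flat_lamp, tape, screwdriver, jar, wrench, brush from where it was at the start of the episode above 0.03 m).
It also fails if it takes over 70 s, if anything falls off the work surface, if the arm or the gripper's body presses on something with over 40 N, if the wrist force passes 120 N, or if a joint passes its speed limit or range.

## Working session

There is one attempt and no reset: what is moved stays moved. The work goes in short steps, Python scripts to look and compute and a tool call to move; the robot and the scene stay as the last step left them, time stands still between calls to the robot, and variables do not carry over. Pictures are saved under pics/ and viewed, at most 10 in all, crops included, and the job is handed in when it is done.

Besides the shell and the picture viewer there is one more tool, called after "Request:" as a command line: name --argument value ..., lists and objects as JSON in quotes. play_rows: Moves the arm, as the interface text tells. Shift numbers are shares of 0.15 m and turn numbers shares of 0.08 rad, none past 1 either way. Its arguments: {"type":"object","properties":{"rows":{"type":"array"},"squeeze":{"type":"number"}},"required":["rows"]}

```bash
mkdir -p pics; python3 - <<'E'
from plant import r
import cv2,pickle
d={}
for n in ("scene","top","wrist"):
    c=r.capture(n); d[n]=c; cv2.imwrite(f"pics/{n}0.png",c["image"])
    print(n,{k:(v.tolist() if hasattr(v,'tolist') else v) for k,v in c.items() if k!="image"})
pickle.dump(d,open("d0.pkl","wb"))
print(r.get_state())
E
```

```text
scene {'fx': 563.7595309688722, 'fy': 563.7595309688722, 'cx': 320.64713135486693, 'cy': 230.75835074922773, 'R': [[0.44563410830503825, 0.8950393423199712, 0.017743089206988166], [0.7204677764454597, -0.34681110245936564, -0.6005399589658081], [-0.531353389580709, 0.28040441314350445, -0.799397861187243]], 't': [-0.18115267190409043, -0.3186293606761884, 1.7088192706548084]}
top {'fx': 448.7150368870643, 'fy': 448.7150368870643, 'cx': 328.87589500417926, 'cy': 249.77554004414222, 'R': [[-0.008280219546043745, -0.9998438264784264, -0.015612835016348576], [-0.9957037784821061, 0.009683913653852818, -0.09208804120406333], [0.09222485283656386, 0.01478324961986125, -0.9956284608476954]], 't': [-0.006896284974106902, 0.50149148488507, 0.9830566697424411]}
wrist {'fx': 371.64829954431775, 'fy': 371.64829954431775, 'cx': 313.12720578618024, 'cy': 235.5473464354036, 'T_tool_cam': [[0.0004491529913912743, -0.9574520085273035, -0.2885921856679804, 0.07950913984282963], [0.9999997862992679, 0.0005671352900783484, -0.0003252060583978246, -0.0007422944806994014], [0.0004750400067314851, -0.2885919779283452, 0.9574520586496209, -0.19639406733746392], [0.0, 0.0, 0.0, 1.0]]}
{'time_s': 0.15, 'joints': array([-4.82388733e+01,  2.05820747e+01,  6.45287904e-01, -1.31016542e-02,
       -7.01333991e+01, -1.65057112e+01]), 'qd': array([ 0.00531827, -0.21834848,  0.23711873,  0.00219134,  0.00521096,
       -0.06341229]), 'joint_torque': array([-9.07324102e-05, -5.83277249e+01,  2.93290919e+01,  7.00117797e+00,
        8.74973426e-03, -9.01031945e-05]), 'tcp_pos': array([ 0.28777168, -0.61013664,  0.1864379 ]), 'eef_rot': array([ 1.79929207e+02, -8.13178738e-03, -1.54749039e+02]), 'contact_force': array([-0.14887224,  0.17575871, -0.17019253]), 'moment': array([-0.01118752, -0.00193755, -0.01892978]), 'gripper_force': 0.0, 'gripper_width': 0.0874915778945145}
```

View pics/top0.png

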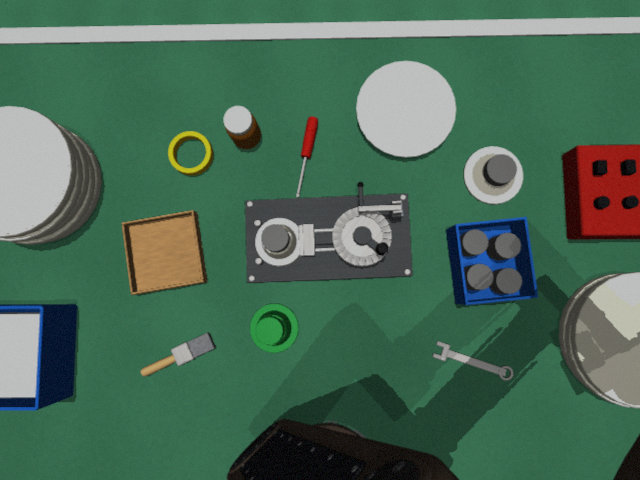

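View pics/scene0.png

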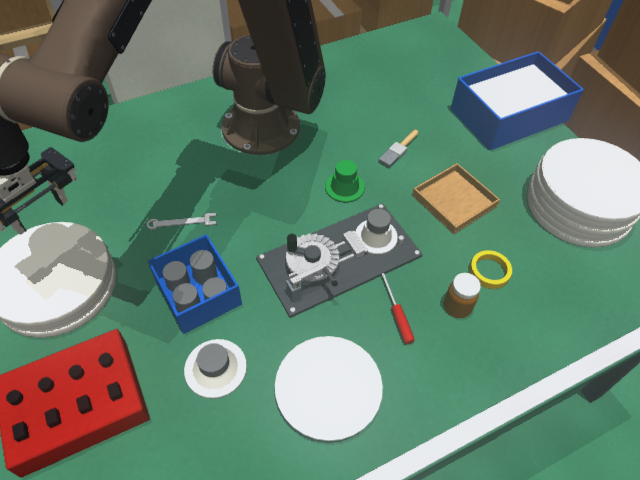

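The top view shows the clamp plate around (328,238), the wheel axis at (362,237), the knob at (381,249), the pawl bar at (360,190) and the hinge near (400,208). The tray is at (163,253).

These could be taken for the lamp:
- the clamped lamp, top (278,239)
- the flat lamp, top (494,173)
- the green look-alike, top (274,328)
- the cans in the bin, top (493,262)

I choose the one in the clamp and will check it in a close crop.

```bash
cat > h.py <<'E'
import numpy as np,cv2,pickle
def ray(c,p):
    R=np.array(c["R"]);t=np.array(c["t"])
    d=R.T@np.array([(p[0]-c["cx"])/c["fx"],(p[1]-c["cy"])/c["fy"],1.]);return -R.T@t,d
def onz(c,p,z):
    o,d=ray(c,p);return o+d*(z-o[2])/d[2]
def tri(rays):
    A=np.zeros((3,3));b=np.zeros(3)
    for o,d in rays:
        d=d/np.linalg.norm(d);P=np.eye(3)-np.outer(d,d);A+=P;b+=P@o
    X=np.linalg.solve(A,b);res=[np.linalg.norm(np.cross(d/np.linalg.norm(d),X-o)) for o,d in rays];return X,max(res)
def proj(c,X):
    v=np.array(c["R"])@X+c["t"];return np.array([c["fx"]*v[0]/v[2]+c["cx"],c["fy"]*v[1]/v[2]+c["cy"]])
def wray(c,T,p): # T: R_wt,(3x3) tcp
    u=np.array([p[0]-c["cx"],p[1]-c["cy"]]);rr=np.linalg.norm(u);a=rr/c["fx"]
    d=np.array([*(u/rr*np.sin(a)),np.cos(a)]);M=np.array(c["T_tool_cam"])
    return T[0]@M[:3,3]+T[1],T[0]@M[:3,:3]@d
E
python3 - <<'E'
from h import *
d=pickle.load(open("d0.pkl","rb"));t=d["top"];s=d["scene"]
im=t["image"];hsv=cv2.cvtColor(im,cv2.COLOR_BGR2HSV)
m=((hsv[...,2]<95)&(hsv[...,1]<70)).astype(np.uint8);w=np.zeros_like(m);w[185:292,238:420]=1;m*=w
cs,_=cv2.findContours(m,0,2);c=max(cs,key=cv2.contourArea);q=cv2.boxPoints(cv2.minAreaRect(c))
P=np.array([onz(t,p,.012) for p in q]);print(q,P,P.mean(0),np.linalg.norm(np.diff(P,axis=0),axis=1))
m=cv2.inRange(hsv,(8,70,60),(22,255,255));m[:200]=0;m[300:]=0;m[:,:110]=0;m[:,215:]=0
cs,_=cv2.findContours(m,0,2);c=max(cs,key=cv2.contourArea);q=cv2.boxPoints(cv2.minAreaRect(c))
P=np.array([onz(t,p,.03) for p in q]);print("tray",q,P,P.mean(0),np.linalg.norm(np.diff(P,axis=0),axis=1))
a=cv2.resize(im[175:290,238:422],None,fx=4,fy=4,interpolation=2);cv2.imwrite("pics/tc.png",a)
b=cv2.resize(s["image"][195:315,250:430],None,fx=4,fy=4,interpolation=2);cv2.imwrite("pics/sc.png",b)
E
```

```text
[[242.78491 190.05284]
 [408.03775 182.86794]
 [412.0774  275.77924]
 [246.82455 282.96417]] [[ 0.6424497   0.1858387   0.012     ]
 [ 0.65469738 -0.1940032   0.012     ]
 [ 0.44189948 -0.19785263  0.012     ]
 [ 0.42897693  0.17467361  0.012     ]] [ 0.54200587 -0.00783588  0.012     ] [0.3800393  0.21283271 0.3727503 ]
tray [[118.67568 222.05406]
 [193.10811 209.64864]
 [205.21622 282.2973 ]
 [130.7838  294.7027 ]] [[0.56819374 0.46227163 0.03      ]
 [0.59466461 0.29407269 0.03      ]
 [0.43088732 0.26382029 0.03      ]
 [0.40481596 0.42943402 0.03      ]] [0.49964041 0.36239966 0.03      ] [0.17026918 0.16654792 0.16765328]
```

View pics/tc.png

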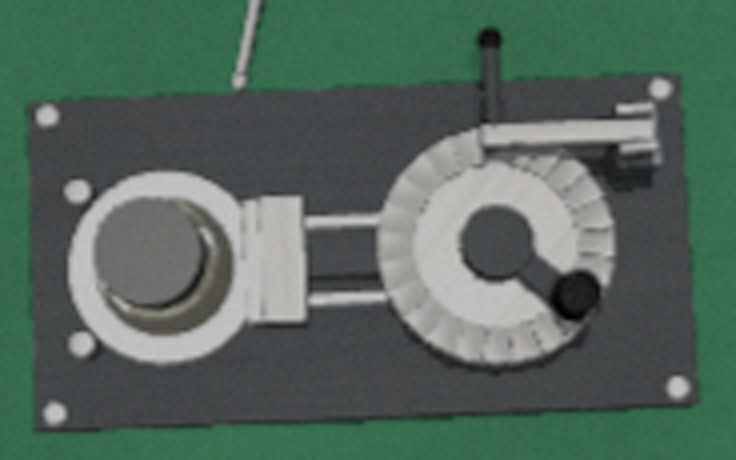

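View pics/sc.png

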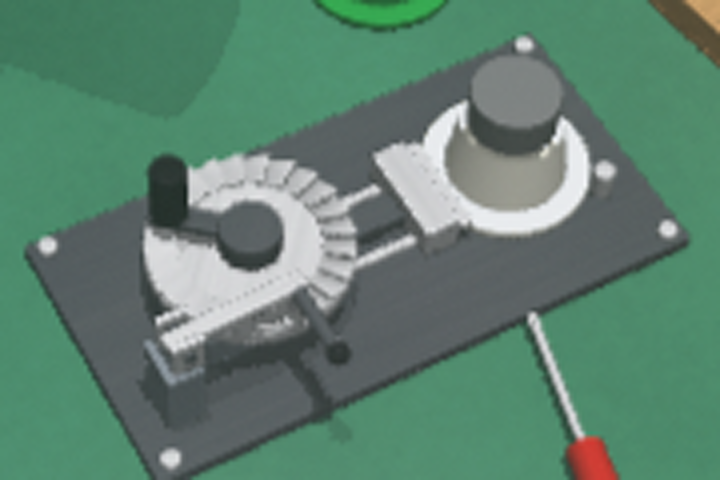

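The crops confirm the choice: grey can on a white cone and rim, lip over the rim, two pins at the left. Crop pixels for the top view: knob (576,295), ball (489,38), hinge (637,131), can top (148,251). For the scene view: knob (168,163), ball (339,352), can (516,88).

```bash
python3 - <<'E'
from h import *
np.set_printoptions(precision=4,suppress=True)
d=pickle.load(open("d0.pkl","rb"));t=d["top"];s=d["scene"]
T=lambda p:(238+p[0]/4,175+p[1]/4)
S=lambda p:(250+p[0]/4,195+p[1]/4)
cr=[onz(t,T(p),.012) for p in [(28,103),(678,75),(697,403),(37,430)]]
cs=[onz(s,S(p),.012) for p in [(688,238),(160,482),(27,250),(524,33)]]
for c in (cr,cs):
    c=np.array(c);O=c.mean(0);y=(c[0]+c[3]-c[1]-c[2])[:2];yaw=np.arctan2(-y[0],y[1]);print(c,O,"yaw",yaw)
for n,a,b in [("knob",(576,295),(168,163)),("ball",(489,38),(339,352)),("can",(148,251),(516,88)),("hub",(497,242),(251,222)),("bar_root",(488,125),(302,288)),("hinge",(637,131),(183,335)),("pinfar",(77,191),(605,171))]:
    print(n,tri([ray(t,T(a)),ray(s,S(b))]))
for z in(.114,):print(onz(t,T((576,295)),z),onz(s,S((168,163)),z))
print("can z.094",onz(t,T((148,251)),.094),onz(s,S((516,88)),.094))
# tray in scene
print("tray s",[onz(s,p,.03) for p in [(457,166),(498,198),(456,229),(413,196)]])
E
```

```text
[[ 0.6174  0.1805  0.012 ]
 [ 0.6294 -0.1922  0.012 ]
 [ 0.442  -0.1982  0.012 ]
 [ 0.43    0.1737  0.012 ]] [ 0.5297 -0.009   0.012 ] yaw 0.03211207219211477
[[ 0.6209  0.1781  0.012 ]
 [ 0.6328 -0.1924  0.012 ]
 [ 0.4489 -0.1992  0.012 ]
 [ 0.4309  0.1692  0.012 ]] [ 0.5334 -0.0111  0.012 ] yaw 0.04029329548261878
knob (array([ 0.4942, -0.121 ,  0.1127]), np.float64(4.979350962243518e-05))
ball (array([ 0.6359, -0.0803,  0.0805]), np.float64(0.00033074407428092056))
can (array([0.5215, 0.1006, 0.0932]), np.float64(0.00045370732116020696))
hub (array([ 0.5272, -0.0832,  0.0713]), np.float64(0.0005744293134296468))
bar_root (array([ 0.5884, -0.0794,  0.0811]), np.float64(0.00013149133813339305))
hinge (array([ 0.5855, -0.1567,  0.0797]), np.float64(0.002087588069744873))
pinfar (array([0.5634, 0.1491, 0.0297]), np.float64(0.00023515263063331144))
[ 0.494  -0.1209  0.114 ] [ 0.4951 -0.1213  0.114 ]
can z.094 [0.5212 0.1001 0.094 ] [0.5222 0.1007 0.094 ]
tray s [array([0.4178, 0.4209, 0.03  ]), array([0.5633, 0.453 , 0.03  ]), array([0.601 , 0.2908, 0.03  ]), array([0.4584, 0.2502, 0.03  ])]
```

Request:
play_rows --rows '[{"slide": [0, 0, -0.04], "delta_rot": [0, 0, 1], "fingers": -0.2}, {"slide": [0, 0, -0.04], "delta_rot": [0, 0, 1], "fingers": -0.2}, {"slide": [0, 0, -0.04], "delta_rot": [0, 0, 1], "fingers": -0.2}, {"slide": [0, 0, -0.04], "delta_rot": [0, 0, 1], "fingers": -0.2}, {"slide": [0, 0, -0.04], "delta_rot": [0, 0, 1], "fingers": -0.2}, {"slide": [-0.2, 0.31, 0], "delta_rot": [0, 0, 0], "fingers": -0.2}, {"slide": [-0.2, 0.31, 0], "delta_rot": [0, 0, 0], "fingers": -0.2}, {"slide": [-0.2, 0.31, 0], "delta_rot": [0, 0, 0], "fingers": -0.2}]' --squeeze 5

```text
time_s: 1.15
tcp_pos: [0.3726, -0.4659, 0.2168]
eef_rot: [180.0, -0.0, -177.7]
contact_force: [2.0, 0.2, -0.1]
gripper_width: 0.0347
gripper_force: 0.0
```

Request:
play_rows --rows '[{"slide": [-0.2, 0.31, 0], "delta_rot": [0, 0, 0], "fingers": -0.2}, {"slide": [-0.2, 0.31, 0], "delta_rot": [0, 0, 0], "fingers": -0.2}, {"slide": [-0.2, 0.31, 0], "delta_rot": [0, 0, 0], "fingers": -0.2}, {"slide": [-0.2, 0.31, 0], "delta_rot": [0, 0, 0], "fingers": -0.2}, {"slide": [-0.2, 0.31, 0], "delta_rot": [0, 0, 0], "fingers": -0.2}, {"slide": [-0.2, 0.31, 0], "delta_rot": [0, 0, 0], "fingers": -0.2}, {"slide": [-0.2, 0.31, 0], "delta_rot": [0, 0, 0], "fingers": -0.2}, {"slide": [0, 0, 0], "delta_rot": [0, 0, 0], "fingers": -0.2}]'

```text
time_s: 2.15
tcp_pos: [0.5701, -0.1306, 0.2165]
eef_rot: [180.0, -0.0, -177.4]
contact_force: [-0.1, -0.3, -0.5]
gripper_width: 0.035
gripper_force: 0.0
```

```bash
cat > w.py <<'E'
from plant import r
from h import *
from scipy.spatial.transform import Rotation as Ro
import sys
st=r.get_state();T=(Ro.from_euler('xyz',st['eef_rot'],degrees=True).as_matrix(),np.array(st['tcp_pos']))
c=r.capture("wrist");pickle.dump((c,T),open(sys.argv[1]+".pkl","wb"));cv2.imwrite(f"pics/{sys.argv[1]}.png",c["image"]);print(T)
E
python3 w.py w1
```

```text
(array([[-9.99002121e-01, -4.46573611e-02, -6.94000040e-04],
       [-4.46575202e-02,  9.99002332e-01,  2.15451979e-04],
       [ 6.83686141e-04,  2.46229305e-04, -9.99999736e-01]]), array([ 0.57010792, -0.13058188,  0.21647579]))
```

View pics/w1.png

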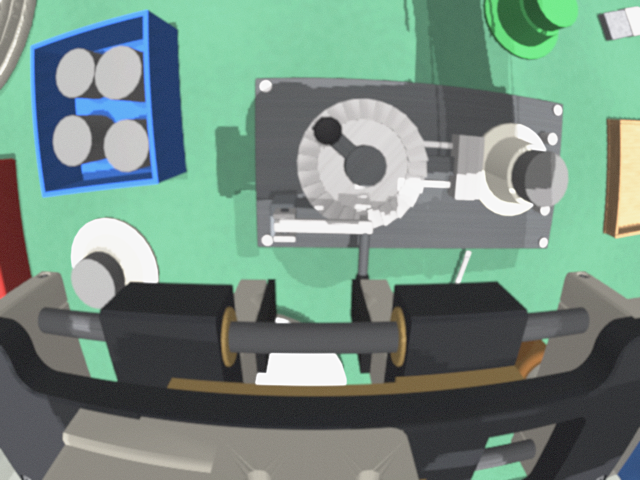

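The wrist view shows the bar from (364,233) down to about (362,275), the hub at (364,166), the knob top at (327,130) and the can top at (545,178).

```bash
python3 - <<'E'
from h import *
np.set_printoptions(precision=4,suppress=True)
c,T=pickle.load(open("w1.pkl","rb"))
for n,p,z in [("root",(364,233),.08),("barend",(362,276),.08),("hub",(364,166),.071),("knob",(327,130),.114),("can",(545,178),.094)]:
    o,d=wray(c,T,p);print(n,o+d*(z-o[2])/d[2])
E
```

```text
root [ 0.5867 -0.0833  0.08  ]
barend [ 0.6304 -0.0813  0.08  ]
hub [ 0.5248 -0.0868  0.071 ]
knob [ 0.4932 -0.1243  0.114 ]
can [0.5173 0.0956 0.094 ]
```

Request:
play_rows --rows '[{"slide": [-0.144, 0.16, 0], "delta_rot": [0, 0, 0], "fingers": 0.1}, {"slide": [-0.144, 0.16, 0], "delta_rot": [0, 0, 0], "fingers": 0.1}, {"slide": [0, 0, 0.3], "delta_rot": [0, 0, 0], "fingers": 0.1}, {"slide": [0, 0, 0.3], "delta_rot": [0, 0, 0], "fingers": 0.1}, {"slide": [0, 0, 0.25], "delta_rot": [0, 0, 0], "fingers": 0.1}, {"slide": [0, 0, 0.15], "delta_rot": [0, 0, 0], "fingers": 0.1}, {"slide": [0, 0, 0], "delta_rot": [0, 0, 0], "fingers": -1}, {"slide": [0, 0, 0], "delta_rot": [0, 0, 0], "fingers": -1}]' --squeeze 5

```text
time_s: 3.2
tcp_pos: [0.6109, -0.084, 0.0682]
eef_rot: [-180.0, 0.1, -177.7]
contact_force: [0.7, -0.5, 0.5]
gripper_width: 0.0331
gripper_force: 0.0
```

Request:
play_rows --rows '[{"slide": [0, 0, 0], "delta_rot": [0, 0, 0], "fingers": -1}, {"slide": [0, 0, 0], "delta_rot": [0, 0, 0], "fingers": -1}]'

```text
time_s: 3.45
tcp_pos: [0.6106, -0.0838, 0.0682]
eef_rot: [180.0, 0.1, -177.7]
contact_force: [-0.2, -0.9, -0.2]
gripper_width: 0.014
gripper_force: 0.0
```

Request:
play_rows --rows '[{"slide": [0, 0, 0], "delta_rot": [0, 0, 0], "fingers": -1}, {"slide": [-0.0, -0.008, -0.0745], "delta_rot": [0, 0, 0], "fingers": -1}, {"slide": [0, -0.019, -0.0725], "delta_rot": [0, 0, 0], "fingers": -1}, {"slide": [0, -0.0295, -0.069], "delta_rot": [0, 0, 0], "fingers": -1}, {"slide": [0, -0.0395, -0.0635], "delta_rot": [0, 0, 0], "fingers": -1}, {"slide": [0, -0.0485, -0.057], "delta_rot": [0, 0, 0], "fingers": -1}, {"slide": [0, -0.0565, -0.049], "delta_rot": [0, 0, 0], "fingers": -1}, {"slide": [0, -0.063, -0.04], "delta_rot": [0, 0, 0], "fingers": -1}]' --squeeze 6

```text
time_s: 4.45
tcp_pos: [0.6116, -0.1241, 0.1314]
eef_rot: [180.0, -0.0, -177.7]
contact_force: [-0.3, -1.2, 0.2]
gripper_width: 0.0004
gripper_force: 0.0
```

```bash
python3 - <<'E'
from plant import r
import cv2,numpy as np
w=r.capture("wrist")["image"][100:340,200:520];s=r.capture("scene")["image"][195:315,250:410];t=r.capture("top")["image"][160:290,238:422]
a=cv2.resize(w,(480,360));b=cv2.resize(s,(320,240),interpolation=2)
b2=cv2.resize(t,(320,226),interpolation=2)
o=np.zeros((480,800,3),np.uint8);o[:360,:480]=a;o[:240,480:]=b;o[240:466,480:]=b2
cv2.imwrite("pics/c2.png",o)
E
```

```text
(no output)
```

View pics/c2.png

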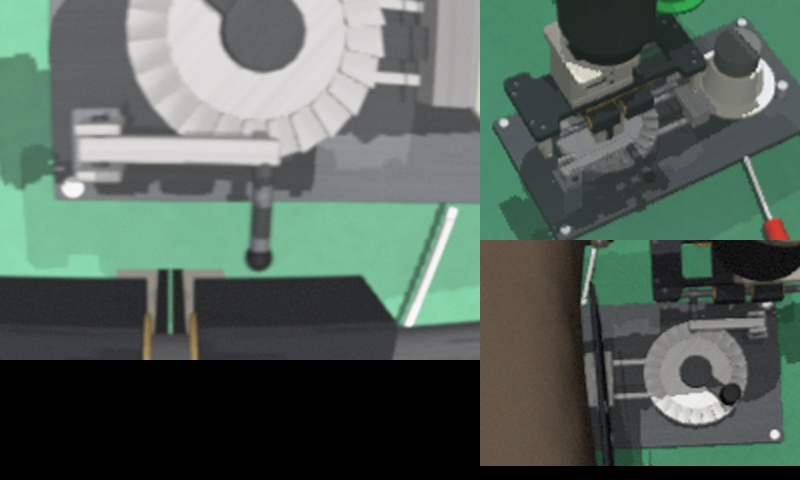

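The pawl is still down and the bar was not held: in the wrist crop the bar runs from (264,170) to the ball at (259,258). I'll remeasure its position.

```bash
python3 - <<'E'
from plant import r
from h import *
from scipy.spatial.transform import Rotation as Ro
np.set_printoptions(precision=4,suppress=True)
st=r.get_state();T=(Ro.from_euler('xyz',st['eef_rot'],degrees=True).as_matrix(),np.array(st['tcp_pos']));print(T[1])
c=r.capture("wrist");c1,T1=pickle.load(open("w1.pkl","rb"))
def on(c,T,p,z=.08):
    o,d=wray(c,T,p);return o+d*(z-o[2])/d[2]
A=(200+264/1.5,100+170/1.5);B=(200+259/1.5,100+258/1.5)
print(on(c,T,A),on(c,T,B),tri([wray(c,T,A),wray(c1,T1,(364,233))]))
b=pickle.load(open("d0.pkl","rb"));S=lambda p:(250+p[0]/4,195+p[1]/4);TT=lambda p:(238+p[0]/4,175+p[1]/4)
print(tri([wray(c,T,B),ray(b["scene"],S((339,352))),ray(b["top"],TT((489,38)))]))
E
```

```text
[ 0.6116 -0.1241  0.1311]
[ 0.5895 -0.0828  0.08  ] [ 0.6331 -0.0812  0.08  ] (array([ 0.5973, -0.077 ,  0.0445]), np.float64(0.000816228576109661))
(array([ 0.6351, -0.0803,  0.0785]), np.float64(0.0013448384502302887))
```

Request:
play_rows --rows '[{"slide": [0, 0.14, 0], "delta_rot": [0, 0, 0], "fingers": -0.3}, {"slide": [0, 0.142, 0], "delta_rot": [0, 0, 0], "fingers": -0.3}, {"slide": [0, 0, 0], "delta_rot": [0, 0, 0], "fingers": -0.3}, {"slide": [0, 0, 0.24], "delta_rot": [0, 0, 0], "fingers": -0.3}, {"slide": [0, 0, 0.235], "delta_rot": [0, 0, 0], "fingers": -0.3}, {"slide": [0, 0, 0], "delta_rot": [0, 0, 0], "fingers": -1}, {"slide": [0, 0, 0], "delta_rot": [0, 0, 0], "fingers": -1}, {"slide": [0, 0, 0], "delta_rot": [0, 0, 0], "fingers": -1}]' --squeeze 8

```text
time_s: 5.65
tcp_pos: [0.6111, -0.081, 0.0615]
eef_rot: [180.0, 0.2, -177.6]
contact_force: [0.3, -0.1, 0.3]
gripper_width: 0.0061
gripper_force: 0.0
```

Request:
play_rows --rows '[{"slide": [0, 0, 0], "delta_rot": [0, 0, 0], "fingers": -1}, {"slide": [0, 0, 0], "delta_rot": [0, 0, 0], "fingers": -1}]'

```text
time_s: 5.9
tcp_pos: [0.6102, -0.0812, 0.0604]
eef_rot: [180.0, 0.1, -177.7]
contact_force: [0.2, 0.1, 0.2]
gripper_width: 0.0003
gripper_force: 0.0
```

```bash
python3 - <<'E'
from plant import r
import cv2,numpy as np,pickle
from h import *
cs={n:r.capture(n) for n in("wrist","scene","top")};pickle.dump(cs,open("d3.pkl","wb"))
w=cs["wrist"]["image"][180:340,240:440];s=cs["scene"]["image"]
X=np.array([.61,-.081,.06]);print(proj(cs["scene"],X),proj(cs["top"],X))
s=s[200:320,250:410];a=cv2.resize(w,(400,320),interpolation=2);b=cv2.resize(s,(400,300),interpolation=2)
o=np.zeros((320,800,3),np.uint8);o[:,:400]=a;o[:300,400:]=b
cv2.imwrite("pics/c3.png",o)
E
```

```text
[328.90628685 279.20297846] [360.11022459 198.31826058]
```

View pics/c3.png

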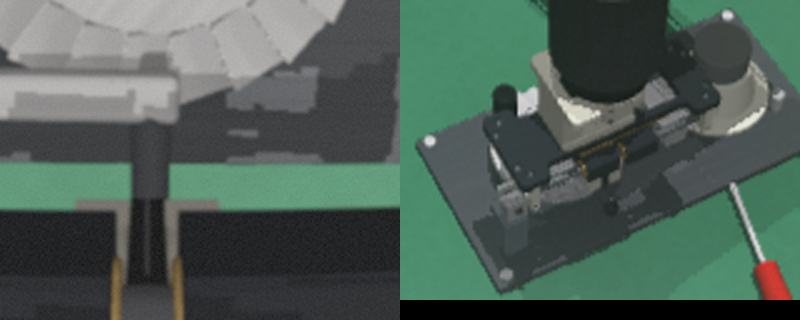

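The pads shut without the bar. In the wrist view the finger ends start at about row 280, where I expected about 255. The bar passes underneath them, so the tips may sit higher than the TCP suggests. I'll check that in the scene view.

```bash
python3 - <<'E'
from h import *
cs=pickle.load(open("d3.pkl","rb"));s=cs["scene"];t=cs["top"]
for z in(.06,.08,.1,.12): print(z,proj(s,np.array([.61,-.081,z])).round(1),proj(t,np.array([.61,-.081,z])).round(1))
a=cv2.resize(s["image"][230:300,285:365],(640,560),interpolation=2);cv2.imwrite("pics/c4.png",a)
E
```

```text
0.06 [328.9 279.2] [360.1 198.3]
0.08 [329.2 274.6] [360.6 196.4]
0.1 [329.4 269.8] [361.1 194.4]
0.12 [329.7 265. ] [361.7 192.3]
```

View pics/c4.png

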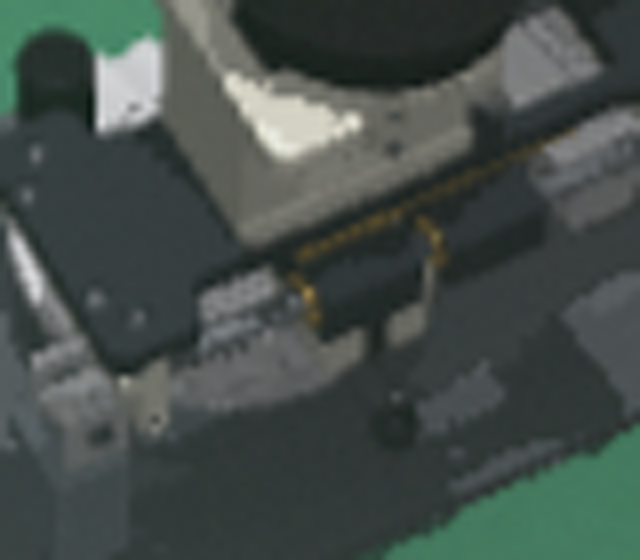

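The two finger ends straddle the bar in the scene crop at (345,365) and (405,340), but they end at about bar height, z 0.08 to 0.09. The tips therefore sit roughly 25 mm above the reported TCP. I'll open, go lower and close again.

Request:
play_rows --rows '[{"slide": [0, 0, 0], "delta_rot": [0, 0, 0], "fingers": -0.3}, {"slide": [0, 0, 0], "delta_rot": [0, 0, 0], "fingers": -0.3}, {"slide": [0, 0, 0.08], "delta_rot": [0, 0, 0], "fingers": -0.3}, {"slide": [0, 0, 0.08], "delta_rot": [0, 0, 0], "fingers": -0.3}, {"slide": [0, 0, 0], "delta_rot": [0, 0, 0], "fingers": -1}, {"slide": [0, 0, 0], "delta_rot": [0, 0, 0], "fingers": -1}, {"slide": [0, 0, 0], "delta_rot": [0, 0, 0], "fingers": -1}, {"slide": [0, 0, 0], "delta_rot": [0, 0, 0], "fingers": -1}]' --squeeze 8

```text
time_s: 7.05
tcp_pos: [0.6101, -0.0806, 0.036]
eef_rot: [180.0, 0.0, -177.7]
contact_force: [-0.8, 4.2, -0.4]
gripper_width: 0.0093
gripper_force: 8.0
```

The bar is held: width 9.3 mm, 8 N. Now I'll swing it over.

Request:
play_rows --rows '[{"slide": [-0.0, -0.008, -0.0745], "delta_rot": [0, 0, 0], "fingers": -1}, {"slide": [0, -0.019, -0.0725], "delta_rot": [0, 0, 0], "fingers": -1}, {"slide": [0, -0.0295, -0.069], "delta_rot": [0, 0, 0], "fingers": -1}, {"slide": [0, -0.0395, -0.0635], "delta_rot": [0, 0, 0], "fingers": -1}, {"slide": [0, -0.0485, -0.057], "delta_rot": [0, 0, 0], "fingers": -1}, {"slide": [0, -0.0565, -0.049], "delta_rot": [0, 0, 0], "fingers": -1}, {"slide": [0, -0.063, -0.04], "delta_rot": [0, 0, 0], "fingers": -1}]'

```text
time_s: 7.92
tcp_pos: [0.6119, -0.1205, 0.1016]
eef_rot: [180.0, 0.1, -177.6]
contact_force: [-1.2, 2.7, 3.1]
gripper_width: 0.0095
gripper_force: 8.0
```

Request:
play_rows --rows '[{"slide": [0, -0.0685, -0.03], "delta_rot": [0, 0, 0], "fingers": -1}, {"slide": [0, -0.072, -0.02], "delta_rot": [0, 0, 0], "fingers": -1}, {"slide": [0, -0.0745, -0.0085], "delta_rot": [0, 0, 0], "fingers": -1}, {"slide": [0, -0.075, 0.0025], "delta_rot": [0, 0, 0], "fingers": -1}, {"slide": [0, -0.0735, 0.0135], "delta_rot": [0, 0, 0], "fingers": -1}, {"slide": [0, -0.071, 0.0245], "delta_rot": [0, 0, 0], "fingers": -1}, {"slide": [0, -0.0535, 0.027], "delta_rot": [0, 0, 0], "fingers": -1}, {"slide": [0, 0, 0], "delta_rot": [0, 0, 0], "fingers": -1}]'

```text
time_s: 8.93
tcp_pos: [0.6141, -0.1947, 0.0975]
eef_rot: [-180.0, -0.1, -177.7]
contact_force: [0.4, 0.4, 0.1]
gripper_width: 0.009
gripper_force: 8.0
```

Request:
play_rows --rows '[{"slide": [0, 0, 0], "delta_rot": [0, 0, 0], "fingers": -0.1}, {"slide": [0, 0, 0], "delta_rot": [0, 0, 0], "fingers": -0.1}, {"slide": [0, 0, 0], "delta_rot": [0, 0, 0], "fingers": -0.1}, {"slide": [0, 0, -0.2], "delta_rot": [0, 0, 0], "fingers": -0.1}, {"slide": [0, 0, -0.2], "delta_rot": [0, 0, 0], "fingers": -0.1}, {"slide": [0, 0, -0.2], "delta_rot": [0, 0, 0], "fingers": -0.1}, {"slide": [0, 0, 0], "delta_rot": [0, 0, 0], "fingers": -0.1}, {"slide": [0, 0, 0], "delta_rot": [0, 0, 0], "fingers": -0.1}]'

```text
time_s: 9.93
tcp_pos: [0.6142, -0.1935, 0.1878]
eef_rot: [180.0, -0.0, -177.7]
contact_force: [0.2, -0.4, -0.3]
gripper_width: 0.0393
gripper_force: 0.0
```

```bash
python3 - <<'E'
from plant import r
from h import *
from scipy.spatial.transform import Rotation as Ro
st=r.get_state();T=(Ro.from_euler('xyz',st['eef_rot'],degrees=True).as_matrix(),np.array(st['tcp_pos']))
cs={n:r.capture(n) for n in("wrist","scene","top")};pickle.dump((cs,T),open("d5.pkl","wb"));print(T[1])
a=cv2.resize(cs["wrist"]["image"],(480,360));b=cv2.resize(cs["scene"]["image"][195:335,250:410],(320,280),interpolation=2)
o=np.zeros((360,800,3),np.uint8);o[:,:480]=a;o[:280,480:]=b
cv2.imwrite("pics/c5.png",o)
E
```

```text
[ 0.61417497 -0.19354877  0.1878295 ]
```

View pics/c5.png

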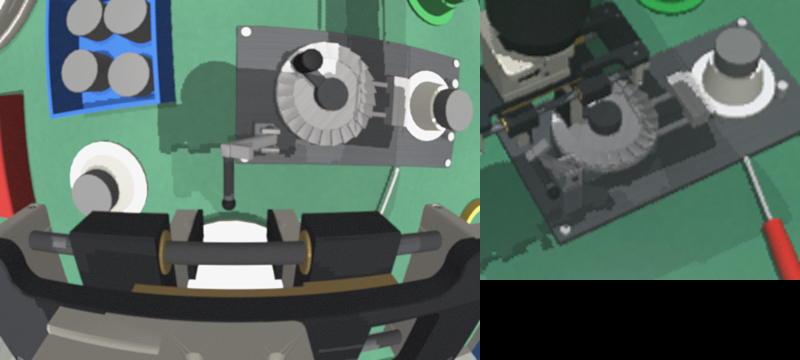

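The pawl is up, leaning away from the wheel in both panels, so step 1 is done. Next is the crank knob at about (0.494, -0.122).

Request:
play_rows --rows '[{"slide": [0.26, 0.17, 0], "delta_rot": [0, 0, 0], "fingers": 0.0}, {"slide": [0.26, 0.17, 0], "delta_rot": [0, 0, 0], "fingers": 0.0}, {"slide": [0.26, 0.17, 0], "delta_rot": [0, 0, 0], "fingers": 0.0}, {"slide": [0, 0, 0.3], "delta_rot": [0, 0, 0], "fingers": 0.0}, {"slide": [0, 0, 0.3], "delta_rot": [0, 0, 0], "fingers": 0.0}, {"slide": [0, 0, 0.2], "delta_rot": [0, 0, 0], "fingers": 0.0}, {"slide": [0, 0, 0.12], "delta_rot": [0, 0, 0], "fingers": 0.0}, {"slide": [0, 0, 0], "delta_rot": [0, 0, 0], "fingers": -1}]' --squeeze 15

```text
time_s: 11.08
tcp_pos: [0.4929, -0.1224, 0.0485]
eef_rot: [-180.0, -0.2, -177.7]
contact_force: [1.0, -0.6, 1.5]
gripper_width: 0.0383
gripper_force: 0.0
```

Request:
play_rows --rows '[{"slide": [0, 0, 0], "delta_rot": [0, 0, 0], "fingers": -1}, {"slide": [0, 0, 0], "delta_rot": [0, 0, 0], "fingers": -1}, {"slide": [0, 0, 0], "delta_rot": [0, 0, 0], "fingers": -1}]'

```text
time_s: 11.45
tcp_pos: [0.4951, -0.1221, 0.051]
eef_rot: [180.0, 0.1, -177.7]
contact_force: [-0.7, 1.7, 2.3]
gripper_width: 0.0237
gripper_force: 15.0
```

Request:
play_rows --rows '[{"slide": [0.0242, 0.0251, 0], "delta_rot": [0, 0, 0], "fingers": -1}, {"slide": [0.0215, 0.0275, 0], "delta_rot": [0, 0, 0], "fingers": -1}, {"slide": [0.0185, 0.0296, 0], "delta_rot": [0, 0, 0], "fingers": -1}, {"slide": [0.0153, 0.0314, 0], "delta_rot": [0, 0, 0], "fingers": -1}, {"slide": [0.0119, 0.0328, 0], "delta_rot": [0, 0, 0], "fingers": -1}, {"slide": [0.0084, 0.0339, 0], "delta_rot": [0, 0, 0], "fingers": -1}, {"slide": [0.0049, 0.0345, 0], "delta_rot": [0, 0, 0], "fingers": -1}]'

```text
time_s: 12.32
tcp_pos: [0.4726, -0.0936, 0.0502]
eef_rot: [-179.8, -0.4, -177.7]
contact_force: [-8.7, -13.8, 8.4]
gripper_width: 0.0237
gripper_force: 15.0
```

Request:
play_rows --rows '[{"slide": [0.0012, 0.0349, 0], "delta_rot": [0, 0, 0], "fingers": -1}, {"slide": [-0.0024, 0.0348, 0], "delta_rot": [0, 0, 0], "fingers": -1}, {"slide": [-0.006, 0.0344, 0], "delta_rot": [0, 0, 0], "fingers": -1}, {"slide": [-0.0096, 0.0335, 0], "delta_rot": [0, 0, 0], "fingers": -1}, {"slide": [-0.0131, 0.0323, 0], "delta_rot": [0, 0, 0], "fingers": -1}, {"slide": [-0.0164, 0.0308, 0], "delta_rot": [0, 0, 0], "fingers": -1}]'

```text
time_s: 13.08
tcp_pos: [0.4785, -0.0625, 0.0494]
eef_rot: [-179.9, -0.4, -177.8]
contact_force: [-7.7, -8.7, 1.1]
gripper_width: 0.0239
gripper_force: 15.0
```

Request:
play_rows --rows '[{"slide": [-0.0195, 0.0289, 0], "delta_rot": [0, 0, 0], "fingers": -1}, {"slide": [0, 0, 0], "delta_rot": [0, 0, 0], "fingers": -1}]'

```text
time_s: 13.32
tcp_pos: [0.4817, -0.0575, 0.0493]
eef_rot: [-179.9, -0.4, -177.8]
contact_force: [-6.6, -5.8, 1.0]
gripper_width: 0.0233
gripper_force: 15.0
```

Request:
play_rows --rows '[{"slide": [-0.0224, 0.0267, 0], "delta_rot": [0, 0, 0], "fingers": -1}, {"slide": [0, 0, 0], "delta_rot": [0, 0, 0], "fingers": -1}, {"slide": [0, 0, 0], "delta_rot": [0, 0, 0], "fingers": -1}]'

```text
time_s: 13.7
tcp_pos: [0.4849, -0.0534, 0.0492]
eef_rot: [-179.9, -0.4, -177.8]
contact_force: [-6.6, -5.7, -0.1]
gripper_width: 0.0233
gripper_force: 15.0
```

Request:
play_rows --rows '[{"slide": [0, 0, 0], "delta_rot": [0, 0, 0], "fingers": 0.1}, {"slide": [0, 0, 0], "delta_rot": [0, 0, 0], "fingers": 0.1}, {"slide": [0, 0, 0], "delta_rot": [0, 0, 0], "fingers": 0.1}, {"slide": [0, 0, -0.3], "delta_rot": [0, 0, 0], "fingers": 0.1}, {"slide": [0, 0, -0.3], "delta_rot": [0, 0, 0], "fingers": 0.5}, {"slide": [0, 0, -0.3], "delta_rot": [0, 0, 0], "fingers": 1}, {"slide": [0, 0, 0], "delta_rot": [0, 0, 0], "fingers": 1}, {"slide": [0, 0, 0], "delta_rot": [0, 0, 0], "fingers": 1}]'

```text
time_s: 14.7
tcp_pos: [0.4889, -0.0515, 0.185]
eef_rot: [180.0, 0.0, -177.7]
contact_force: [0.4, -0.2, -1.3]
gripper_width: 0.0821
gripper_force: 0.0
```

```bash
python3 - <<'E'
from plant import r
from h import *
from scipy.spatial.transform import Rotation as Ro
np.set_printoptions(precision=4,suppress=True)
st=r.get_state();T=(Ro.from_euler('xyz',st['eef_rot'],degrees=True).as_matrix(),np.array(st['tcp_pos']));print(T[1])
c=r.capture("wrist");pickle.dump((c,T),open("w6.pkl","wb"))
g=cv2.cvtColor(c["image"],cv2.COLOR_BGR2GRAY);hs=cv2.cvtColor(c["image"],cv2.COLOR_BGR2HSV)
def px(X):
    M=np.array(c["T_tool_cam"]);p=M[:3,:3].T@(T[0].T@(X-T[1])-M[:3,3]);a=np.arctan2(np.hypot(*p[:2]),p[2]);return p[:2]/np.hypot(*p[:2])*a*c["fx"]+[c["cx"],c["cy"]]
for n,X in [("can",(.5213,.1003,.094)),("knob",(.485,-.053,.114)),("tray",(.503,.36,.005))]: print(n,px(np.array(X)).round(0))
p=px(np.array([.5213,.1003,.094]));x0,y0=int(p[0])-60,int(p[1])-60
H=cv2.HoughCircles(cv2.GaussianBlur(g[max(y0,0):y0+120,x0:x0+120],(5,5),1),cv2.HOUGH_GRADIENT,1,20,param1=80,param2=15,minRadius=24,maxRadius=60)
if H is not None:
    for h in H[0][:4]:
        q=(h[0]+x0,h[1]+max(y0,0));o,d=wray(c,T,q);print(q,h[2],o+d*(.094-o[2])/d[2])
k=px(np.array([.485,-.053,.114]));m=(hs[...,2]<45).astype(np.uint8);print("knob dark centroid",[ (np.argwhere(m[int(k[1])-25:int(k[1])+25,int(k[0])-25:int(k[0])+25]).mean(0)[::-1]+k-25)])
E
```

```text
[ 0.4889 -0.0515  0.185 ]
can [482. 269.]
knob [313. 228.]
tray [614. 233.]
(np.float32(474.5), np.float32(257.5)) 30.8 [0.5109 0.0904 0.094 ]
(np.float32(492.5), np.float32(272.5)) 39.5 [0.5249 0.1121 0.094 ]
(np.float32(450.5), np.float32(243.5)) 30.8 [0.4988 0.0649 0.094 ]
(np.float32(467.5), np.float32(226.5)) 30.2 [0.4831 0.0785 0.094 ]
knob dark centroid [array([310.7925, 221.7905])]
```

Request:
play_rows --rows '[{"slide": [-0.064, 0.25, 0], "delta_rot": [0, 0, 0], "fingers": 1}, {"slide": [-0.064, 0.25, 0], "delta_rot": [0, 0, 0], "fingers": 1}, {"slide": [-0.064, 0.25, 0], "delta_rot": [0, 0, 0], "fingers": 1}, {"slide": [-0.065, 0.25, 0], "delta_rot": [0, 0, 0], "fingers": 1}, {"slide": [0, 0, 0.27], "delta_rot": [0, 0, 0], "fingers": 1}, {"slide": [0, 0, 0.2], "delta_rot": [0, 0, 0], "fingers": 1}, {"slide": [0, 0, 0], "delta_rot": [0, 0, 0], "fingers": 1}]' --squeeze 15

```text
time_s: 15.62
tcp_pos: [0.5192, 0.0987, 0.1115]
eef_rot: [-179.8, -0.4, -177.7]
contact_force: [-0.6, 0.2, 0.7]
gripper_width: 0.0871
gripper_force: 0.0
```

Request:
play_rows --rows '[{"slide": [0, 0, 0.17], "delta_rot": [0, 0, 0], "fingers": 1}, {"slide": [0, 0, 0.17], "delta_rot": [0, 0, 0], "fingers": 1}, {"slide": [0, 0, 0.15], "delta_rot": [0, 0, 0], "fingers": 1}, {"slide": [0, 0, 0], "delta_rot": [0, 0, 0], "fingers": -1}, {"slide": [0, 0, 0], "delta_rot": [0, 0, 0], "fingers": -1}, {"slide": [0, 0, 0], "delta_rot": [0, 0, 0], "fingers": -1}, {"slide": [0, 0, 0], "delta_rot": [0, 0, 0], "fingers": -1}, {"slide": [0, 0, 0], "delta_rot": [0, 0, 0], "fingers": -1}]'

```text
time_s: 16.62
tcp_pos: [0.5224, 0.1004, 0.0424]
eef_rot: [179.9, 0.1, -177.6]
contact_force: [-0.9, 1.8, 6.3]
gripper_width: 0.0575
gripper_force: 15.0
```

Request:
play_rows --rows '[{"slide": [0, 0, 0], "delta_rot": [0, 0, 0], "fingers": -1}, {"slide": [0, 0, -0.05], "delta_rot": [0, 0, 0], "fingers": -1}, {"slide": [0, 0, -0.1], "delta_rot": [0, 0, 0], "fingers": -1}, {"slide": [0, 0, -0.15], "delta_rot": [0, 0, 0], "fingers": -1}, {"slide": [0, 0, -0.15], "delta_rot": [0, 0, 0], "fingers": -1}, {"slide": [0, 0, -0.15], "delta_rot": [0, 0, 0], "fingers": -1}, {"slide": [0, 0, -0.07], "delta_rot": [0, 0, 0], "fingers": -1}, {"slide": [0, 0, 0], "delta_rot": [0, 0, 0], "fingers": -1}]' --squeeze 30

```text
time_s: 17.62
tcp_pos: [0.5216, 0.0998, 0.1424]
eef_rot: [180.0, 0.1, -177.7]
contact_force: [-0.6, -0.6, -4.1]
gripper_width: 0.057
gripper_force: 30.0
```

Request:
play_rows --rows '[{"slide": [0.006, 0.08, 0], "delta_rot": [0, 0, 0], "fingers": -1}, {"slide": [0.006, 0.18, 0], "delta_rot": [0, 0, 0], "fingers": -1}, {"slide": [0.006, 0.28, 0], "delta_rot": [0, 0, 0], "fingers": -1}, {"slide": [0.006, 0.33, 0], "delta_rot": [0, 0, 0], "fingers": -1}, {"slide": [0.006, 0.33, 0], "delta_rot": [0, 0, 0], "fingers": -1}, {"slide": [0.006, 0.28, 0], "delta_rot": [0, 0, 0], "fingers": -1}, {"slide": [0.006, 0.18, 0], "delta_rot": [0, 0, 0], "fingers": -1}, {"slide": [0.006, 0.077, 0], "delta_rot": [0, 0, 0], "fingers": -1}]'

```text
time_s: 18.62
tcp_pos: [0.5029, 0.361, 0.1405]
eef_rot: [-179.9, -0.1, -177.6]
contact_force: [-1.3, 0.1, -3.3]
gripper_width: 0.0571
gripper_force: 30.0
```

Request:
play_rows --rows '[{"slide": [0, 0, 0], "delta_rot": [0, 0, 0], "fingers": -1}, {"slide": [0, 0, 0], "delta_rot": [0, 0, 0], "fingers": -1}]'

```text
time_s: 18.88
tcp_pos: [0.5036, 0.3587, 0.1416]
eef_rot: [-180.0, -0.0, -177.7]
contact_force: [0.2, 0.1, -3.8]
gripper_width: 0.0568
gripper_force: 30.0
```

```bash
python3 w.py w7; python3 - <<'E'
from plant import r
import cv2,numpy as np
from h import *
cs={n:r.capture(n) for n in("scene","top")};pickle.dump(cs,open("d7.pkl","wb"))
w=cv2.imread("pics/w7.png");a=cv2.resize(w,(480,360));b=cv2.resize(cs["scene"]["image"][80:260,370:530],(320,360),interpolation=2)
cv2.imwrite("pics/c7.png",np.hstack([a,b]))
E
```

```text
(array([[-9.99198927e-01, -4.00167759e-02, -4.02781142e-04],
       [-4.00165521e-02,  9.99198866e-01, -5.49267331e-04],
       [ 4.24438368e-04, -5.32709415e-04, -9.99999768e-01]]), array([0.50361466, 0.35865683, 0.14157618]))
```

View pics/c7.png

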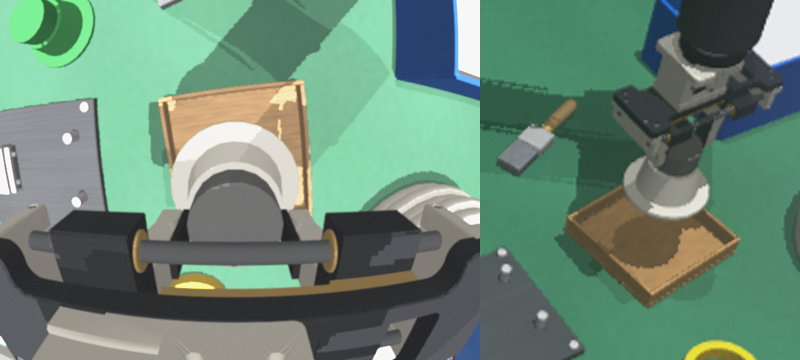

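The lamp is held level above the tray. The wrist view shows the tray's near corners at (160,100) and (303,83) in the panel, which are full-image pixels (213,133) and (404,111).

```bash
python3 - <<'E'
from h import *
np.set_printoptions(precision=4,suppress=True)
c,T=pickle.load(open("w7.pkl","rb"))
P=[]
for p in [(213,133),(404,111)]:
    o,d=wray(c,T,p);P.append((o+d*(.03-o[2])/d[2])[:2])
e=P[1]-P[0];n=np.array([e[1],-e[0]])/np.linalg.norm(e)
print(P,np.linalg.norm(e),(P[0]+P[1])/2+n*.0825,(P[0]+P[1])/2-n*.0825)
s=pickle.load(open("d7.pkl","rb"))["scene"]  # crop corners: left(566,228) bottom(650,300) right(738,240)
Q=[onz(s,(370+(x-480)/2,80+y/2),.03)[:2] for x,y in[(566,228),(650,300),(738,240)]];print(Q,(Q[0]+Q[2])/2)
E
```

```text
[array([0.4311, 0.2704]), array([0.4065, 0.4288])] 0.16034996650746555 [0.5003 0.3623] [0.3373 0.3369]
[array([0.4524, 0.254 ]), array([0.6025, 0.2866]), array([0.5702, 0.4511])] [0.5113 0.3525]
```

Request:
play_rows --rows '[{"slide": [0, 0, 0.1], "delta_rot": [0, 0, 0], "fingers": -1}, {"slide": [0, 0, 0.15], "delta_rot": [0, 0, 0], "fingers": -1}, {"slide": [0, 0, 0.15], "delta_rot": [0, 0, 0], "fingers": -1}, {"slide": [0, 0, 0.12], "delta_rot": [0, 0, 0], "fingers": -1}, {"slide": [0, 0, 0.1], "delta_rot": [0, 0, 0], "fingers": -1}, {"slide": [0, 0, 0.05], "delta_rot": [0, 0, 0], "fingers": -1}, {"slide": [0, 0, 0.01], "delta_rot": [0, 0, 0], "fingers": -1}, {"slide": [0, 0, 0], "delta_rot": [0, 0, 0], "fingers": -1}]'

```text
time_s: 20.02
tcp_pos: [0.504, 0.3601, 0.0402]
eef_rot: [180.0, 0.0, -177.7]
contact_force: [-0.0, 0.3, -3.8]
gripper_width: 0.0572
gripper_force: 30.0
```

Request:
play_rows --rows '[{"slide": [0, 0, 0.01], "delta_rot": [0, 0, 0], "fingers": -1}, {"slide": [0, 0, 0.01], "delta_rot": [0, 0, 0], "fingers": -1}, {"slide": [0, 0, 0], "delta_rot": [0, 0, 0], "fingers": -1}]'

```text
time_s: 20.4
tcp_pos: [0.5036, 0.3597, 0.0367]
eef_rot: [180.0, -0.0, -177.7]
contact_force: [0.7, 0.6, -3.8]
gripper_width: 0.0569
gripper_force: 30.0
```

Request:
play_rows --rows '[{"slide": [0, 0, 0.01], "delta_rot": [0, 0, 0], "fingers": -1}, {"slide": [0, 0, 0.005], "delta_rot": [0, 0, 0], "fingers": -1}, {"slide": [0, 0, 0], "delta_rot": [0, 0, 0], "fingers": -1}]'

```text
time_s: 20.78
tcp_pos: [0.5038, 0.3598, 0.0355]
eef_rot: [180.0, 0.0, -177.6]
contact_force: [-3.8, -2.0, 4.9]
gripper_width: 0.057
gripper_force: 30.0
```

Request:
play_rows --rows '[{"slide": [0, 0, 0], "delta_rot": [0, 0, 0], "fingers": 1}, {"slide": [0, 0, 0], "delta_rot": [0, 0, 0], "fingers": 1}, {"slide": [0, 0, 0], "delta_rot": [0, 0, 0], "fingers": 1}, {"slide": [0, 0, 0], "delta_rot": [0, 0, 0], "fingers": 1}, {"slide": [0, 0, -0.3], "delta_rot": [0, 0, 0], "fingers": 1}, {"slide": [0, 0, -0.3], "delta_rot": [0, 0, 0], "fingers": 1}, {"slide": [0, 0, -0.3], "delta_rot": [0, 0, 0], "fingers": 1}, {"slide": [0, 0, -0.2], "delta_rot": [0, 0, 0], "fingers": 1}]'

```text
time_s: 21.78
tcp_pos: [0.5042, 0.3602, 0.2021]
eef_rot: [179.9, 0.1, -177.7]
contact_force: [1.0, 0.8, -0.0]
gripper_width: 0.0876
gripper_force: 0.0
```

Request:
play_rows --rows '[{"slide": [-0.049, -0.312, 0], "delta_rot": [0, 0, 0], "fingers": 0}, {"slide": [-0.049, -0.312, 0], "delta_rot": [0, 0, 0], "fingers": 0}, {"slide": [-0.049, -0.312, 0], "delta_rot": [0, 0, 0], "fingers": 0}, {"slide": [-0.049, -0.312, 0], "delta_rot": [0, 0, 0], "fingers": 0}, {"slide": [-0.049, -0.312, 0], "delta_rot": [0, 0, 0], "fingers": 0}, {"slide": [-0.049, -0.312, 0], "delta_rot": [0, 0, 0], "fingers": 0}, {"slide": [-0.049, -0.312, 0], "delta_rot": [0, 0, 0], "fingers": 0}, {"slide": [-0.049, -0.312, 0], "delta_rot": [0, 0, 0], "fingers": 0}]' --squeeze 8

```text
time_s: 22.78
tcp_pos: [0.5778, -0.0135, 0.1996]
eef_rot: [180.0, 0.0, -177.7]
contact_force: [0.5, 0.4, 0.2]
gripper_width: 0.0441
gripper_force: 0.0
```

Request:
play_rows --rows '[{"slide": [-0.049, -0.312, 0], "delta_rot": [0, 0, 0], "fingers": 0}, {"slide": [-0.049, -0.312, 0], "delta_rot": [0, 0, 0], "fingers": 0}, {"slide": [-0.049, -0.312, 0], "delta_rot": [0, 0, 0], "fingers": 0}, {"slide": [-0.049, -0.312, 0], "delta_rot": [0, 0, 0], "fingers": 0}, {"slide": [0, 0, 0], "delta_rot": [0, 0, 0], "fingers": 0}, {"slide": [0, 0, 0], "delta_rot": [0, 0, 0], "fingers": 0}]'

```text
time_s: 23.52
tcp_pos: [0.6145, -0.198, 0.1991]
eef_rot: [180.0, -0.0, -177.7]
contact_force: [0.3, -0.5, 0.1]
gripper_width: 0.0437
gripper_force: 0.0
```

Request:
play_rows --rows '[{"slide": [0, 0, 0.25], "delta_rot": [0, 0, 0], "fingers": 0}, {"slide": [0, 0, 0.25], "delta_rot": [0, 0, 0], "fingers": 0}, {"slide": [0, 0, 0.18], "delta_rot": [0, 0, 0], "fingers": 0}, {"slide": [0, 0, 0], "delta_rot": [0, 0, 0], "fingers": -1}, {"slide": [0, 0, 0], "delta_rot": [0, 0, 0], "fingers": -1}, {"slide": [0, 0, 0], "delta_rot": [0, 0, 0], "fingers": -1}, {"slide": [0, 0, 0], "delta_rot": [0, 0, 0], "fingers": -1}, {"slide": [0, 0, 0], "delta_rot": [0, 0, 0], "fingers": -1}]'

```text
time_s: 24.52
tcp_pos: [0.6154, -0.1982, 0.0986]
eef_rot: [-180.0, 0.1, -177.7]
contact_force: [0.3, -2.4, 2.9]
gripper_width: 0.0094
gripper_force: 8.0
```

Request:
play_rows --rows '[{"slide": [0, 0.0748, -0.0404], "delta_rot": [0, 0, 0], "fingers": -1}, {"slide": [0, 0.071, -0.0245], "delta_rot": [0, 0, 0], "fingers": -1}, {"slide": [0, 0.0735, -0.0135], "delta_rot": [0, 0, 0], "fingers": -1}, {"slide": [0, 0.075, -0.0025], "delta_rot": [0, 0, 0], "fingers": -1}, {"slide": [0, 0.0745, 0.0085], "delta_rot": [0, 0, 0], "fingers": -1}, {"slide": [0, 0.072, 0.02], "delta_rot": [0, 0, 0], "fingers": -1}, {"slide": [0, 0.0685, 0.03], "delta_rot": [0, 0, 0], "fingers": -1}]'

```text
time_s: 25.4
tcp_pos: [0.6117, -0.1205, 0.1003]
eef_rot: [180.0, 0.0, -177.7]
contact_force: [4.7, -0.2, 0.8]
gripper_width: 0.0092
gripper_force: 8.0
```

Request:
play_rows --rows '[{"slide": [0, 0.063, 0.04], "delta_rot": [0, 0, 0], "fingers": -1}, {"slide": [0, 0.0565, 0.049], "delta_rot": [0, 0, 0], "fingers": -1}, {"slide": [0, 0.0485, 0.057], "delta_rot": [0, 0, 0], "fingers": -1}, {"slide": [0, 0.0395, 0.0635], "delta_rot": [0, 0, 0], "fingers": -1}, {"slide": [0, 0.0295, 0.069], "delta_rot": [0, 0, 0], "fingers": -1}, {"slide": [0, 0.019, 0.0725], "delta_rot": [0, 0, 0], "fingers": -1}, {"slide": [0, 0, 0], "delta_rot": [0, 0, 0], "fingers": -1}]'

```text
time_s: 26.28
tcp_pos: [0.6097, -0.0822, 0.0467]
eef_rot: [180.0, -0.1, -177.7]
contact_force: [2.0, 5.5, 0.5]
gripper_width: 0.0093
gripper_force: 8.0
```

Now I'll open, lift clear and move aside.

Request:
play_rows --rows '[{"slide": [0, 0, 0], "delta_rot": [0, 0, 0], "fingers": 0}, {"slide": [0, 0, 0], "delta_rot": [0, 0, 0], "fingers": 0}, {"slide": [0, 0, 0], "delta_rot": [0, 0, 0], "fingers": 0}, {"slide": [0, 0, 0], "delta_rot": [0, 0, 0], "fingers": 0}, {"slide": [0, 0, -0.3], "delta_rot": [0, 0, 0], "fingers": 0}, {"slide": [0, 0, -0.3], "delta_rot": [0, 0, 0], "fingers": 0}, {"slide": [0, 0, -0.3], "delta_rot": [0, 0, 0], "fingers": 0}, {"slide": [0, 0, -0.2], "delta_rot": [0, 0, 0], "fingers": 0}]'

```text
time_s: 27.28
tcp_pos: [0.6105, -0.0833, 0.2158]
eef_rot: [-180.0, 0.1, -177.7]
contact_force: [0.9, 0.5, 0.0]
gripper_width: 0.044
gripper_force: 0.0
```

Request:
play_rows --rows '[{"slide": [0.2, -0.35, 0], "delta_rot": [0, 0, 0], "fingers": 0}, {"slide": [0.2, -0.35, 0], "delta_rot": [0, 0, 0], "fingers": 0}, {"slide": [0.2, -0.35, 0], "delta_rot": [0, 0, 0], "fingers": 0}, {"slide": [0.2, -0.35, 0], "delta_rot": [0, 0, 0], "fingers": 0}, {"slide": [0.2, -0.35, 0], "delta_rot": [0, 0, 0], "fingers": 0}, {"slide": [0.2, -0.35, 0], "delta_rot": [0, 0, 0], "fingers": 0}, {"slide": [0, -0.35, 0], "delta_rot": [0, 0, 0], "fingers": 0}, {"slide": [0, 0, 0], "delta_rot": [0, 0, 0], "fingers": 0}]'

```text
time_s: 28.28
tcp_pos: [0.4438, -0.4606, 0.2121]
eef_rot: [180.0, -0.1, -177.9]
contact_force: [0.0, 0.4, -0.2]
gripper_width: 0.0437
gripper_force: 0.0
```

```bash
python3 - <<'E'
from plant import r
from h import *
np.set_printoptions(precision=3,suppress=True)
cs={n:r.capture(n) for n in("scene","top")};pickle.dump(cs,open("d9.pkl","wb"))
t,s=cs["top"],cs["scene"]
g=cv2.GaussianBlur(cv2.cvtColor(t["image"],cv2.COLOR_BGR2GRAY),(3,3),1)
H=cv2.HoughCircles(g[200:300,110:215],cv2.HOUGH_GRADIENT,1,10,param1=80,param2=12,minRadius=10,maxRadius=32)
for h in H[0][:4]: 
    q=(h[0]+110,h[1]+200);print("lamp circ",q,h[2],"rim z.013",onz(t,q,.013),"can z.087",onz(t,q,.087))
# dark ball + knob, top
d0=pickle.load(open("d0.pkl","rb"))
for n,c,X in [("ball top",t,(.636,-.08,.0805)),("ball scene",s,(.636,-.08,.0805)),("knob top",t,(.485,-.053,.114)),("knob scene",s,(.485,-.053,.114))]:
    p=proj(c,np.array(X));x,y=int(p[0]),int(p[1]);w=c["image"][y-7:y+8,x-7:x+8].max(2);a=np.argwhere(w<60);print(n,p,len(a),a.mean(0)[::-1]+[x-7,y-7] if len(a) else None)
print("ball before", [ (238+489/4,175+38/4),(250+339/4,195+352/4)])
a=cv2.absdiff(d0["scene"]["image"],s["image"]).max(2)
E
```

```text
lamp circ (np.float32(171.5), np.float32(244.5)) 31.4 rim z.013 [0.518 0.347 0.013] can z.087 [0.51  0.32  0.087]
lamp circ (np.float32(161.5), np.float32(243.5)) 31.4 rim z.013 [0.52  0.37  0.013] can z.087 [0.512 0.341 0.087]
lamp circ (np.float32(147.5), np.float32(241.5)) 24.6 rim z.013 [0.525 0.403 0.013] can z.087 [0.517 0.371 0.087]
lamp circ (np.float32(154.5), np.float32(258.5)) 31.4 rim z.013 [0.486 0.386 0.013] can z.087 [0.481 0.355 0.087]
ball top [359.978 184.381] 23 [360.    184.174]
ball scene [334.738 282.999] 19 [334.158 282.789]
knob top [348.671 253.491] 114 [348.412 253.044]
knob scene [316.274 222.677] 63 [316.159 225.889]
ball before [(360.25, 184.5), (334.75, 283.0)]
```

The ball is back at its starting pixels in both views and the knob is at the wound-back place. I'll check the lamp and bystanders numerically.

```bash
python3 - <<'E'
from h import *
np.set_printoptions(precision=3,suppress=True)
cs=pickle.load(open("d9.pkl","rb"));d0=pickle.load(open("d0.pkl","rb"))
R={}
for n,(x0,x1,y0,y1) in {"top":(115,215,200,300),"scene":(405,505,140,240)}.items():
    c=cs[n];im=c["image"][y0:y1,x0:x1];h=cv2.cvtColor(im,cv2.COLOR_BGR2HSV)
    m=(h[...,1]<60).astype(np.uint8)
    k,l,st,ce=cv2.connectedComponentsWithStats(m);i=1+st[1:,4].argmax();m=(l==i).astype(np.uint8)
    gray=((m>0)&(h[...,2]<140)).astype(np.uint8);k,l2,st2,ce2=cv2.connectedComponentsWithStats(gray);j=1+st2[1:,4].argmax()
    print(n,"lamp box",st[i]+[x0,y0,0,0,0],"can",st2[j]+[x0,y0,0,0,0],ce2[j]+[x0,y0])
    for nm,X in [("rim",(.504,.36,.013)),("cantop",(.504,.36,.087))]: print("  pred",nm,proj(c,np.array(X)))
g=lambda c:c["image"].astype(int)
for n,X,w in [("jar",(241,125),22),("tape",(190,152),24),("screw",(306,150),28),("flat",(494,173),34),("brush",(178,354),36),("wrench",(474,362),36)]:
    x,y=X;print(n,"diff>60 px:",(np.abs(g(cs["top"])-g(d0["top"]))[y-w:y+w,x-w:x+w].max(2)>60).sum())
E
```

```text
top lamp box [ 141  227   50   49 1860] can [ 141  234   43   34 1118] [162.383 249.837]
  pred rim [165.878 250.63 ]
  pred cantop [152.667 247.472]
scene lamp box [ 434  173   41   43 1277] can [441 173  31  33 572] [456.486 186.967]
  pred rim [455.329 198.303]
  pred cantop [461.243 179.984]
jar diff>60 px: 0
tape diff>60 px: 0
screw diff>60 px: 0
flat diff>60 px: 0
brush diff>60 px: 0
wrench diff>60 px: 813
```

```bash
python3 -c "
from plant import r
print(r.close_job())"
```

```text
the job is handed in; nothing more can be done
None
```

The downlight is face down in the tray, the crank is wound back about 1.5 rad (not pushed hard onto its stop) and the pawl is down on the teeth again; I handed the job in after about 28 s and it returned no verdict. The closing pictures show no change at five bystanders; the wrench's patch did change, probably from the arm and its shadow, and I did not confirm it stayed put.

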